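Turn the charging caddy round the power tower and dock the speaker

ROBOT

A 7-joint arm with a two-finger parallel gripper is mounted at the origin on the work surface. World frame = base frame: x ahead of the robot, y to its left, z up, the work surface at z = 0. Lengths are in m, angles in rad, forces in N, time in s.
With the tool pointing down it reaches from about 0.35 to 0.9 m from the base axis. Payload 8.1 kg.
Tool frame: the origin (TCP) lies on the centre line of the jaws, within the pads' length; the fingertips stand 8 mm ahead of it and the grasp point (between the pads) lies 11 mm behind it; z points along the fingers, y is the direction in which the jaws open and shut (so a half turn about z gives the same grasp; the last joint's range is limited). The gripper opens to 85 mm and grips with 20 to 120 N. Pads are 22 mm wide; open, the fingers measure 114 mm over their backs; the gripper's body (76 mm by 85 mm) begins 54 mm behind the grasp point. The pads swing forward as they close: fully open they stand 13 mm farther back than shut.
Start: joints at [1.105, 0.434, 0.025, 1.573, -0.012, 1.134, -0.075], TCP at [0.222, -0.584, 0.239] pointing down, gripper open.
Joint ranges: [-2.62, 2.62], [-0.44, 2.09], [-1.27, 1.32], [0.08, 2.57], [-1.32, 4.46], [0.12, 2], [-2.74, 2.74]. Speed limits (rad/s): [2.22, 2.22, 3.01, 3.01, 3.14, 3.14, 3.14].

INTERFACE

Orientations are given as a unit quaternion [w, x, y, z].
In Python, from rig import manip gives the robot as it stands. Calls block until the motion is done:
- manip.reach(position, orientation): joint-space move of the TCP to a pose.
- manip.line_to(position, ori=None, speed=0.15, force_limit=None): straight line of the TCP; ori=None keeps the orientation; speed is the mean speed in m/s. With force_limit (N) it stops when the force on the tool has changed by that much, and returns True; else False.
- manip.move_joints(angles): joint-space move.
- manip.release() and manip.close(strength=None): open the fingers fully, or close them until they stop; strength is the grip in N (None keeps the last).
- manip.dwell(seconds).
- manip.inverse_kinematics(position, orientation): joint angles nearest the present ones, or None.
- manip.observe(): the state.
- manip.get_image(name): name is "scene" or "top"; returns a dict with "pixels" (384x512x3 uint8, red, green, blue), "depth" (384x512 float32, m along the optical axis (not along the pixel's ray), 0 where there is no reading), "mtx" (3x3 intrinsics, pixels), "k1" (the pictures are not rectified: a ray, as slopes to the right and down, at radius r is drawn at 1 + k1 r^2 times it, then the intrinsics apply), "rvec" (rotation vector, rad) and "tvec" (3), from world to camera coordinates, as OpenCV has them. Camera axes: x right, y down, z forward; pixel columns grow to the right and rows downward; lengths in m; the calibration is good to about 2 mm. A picture is of the moment at which its call begins.
A pose or a line that the arm cannot do raises manip.PlanningError and nothing moves.
- manip.finish_job(): hands the job in, once; it reports no verdict.
The state is a dict: "t": time; "joint_positions": joint angles; "qd": joint speeds; "joint_efforts": joint torques, N m; "position": TCP position; "tool_rot": TCP orientation; "contact_force": force on the tool from outside, world axes, zero at the start; "ft_torque": the same for the moment, N m; "grip_width": finger opening in m.
Only numpy, scipy, OpenCV 4.12 (cv2) and the standard library are available. Lean on these libraries where they do the work, as an engineer would, in place of code of your own. Each camera call takes 0.05 s, during which the arm holds its last target. There are 200 camera calls.

TASK

The white charging caddy stands sideways beside the power tower: push it round against the tower's edge, a quarter turn flat on the desk, until its black-striped back lies flat against the tower's socket face and its orange front faces away from the tower. Then take the blue speaker from the gap between the notebooks and stand it upright in the middle of the caddy's bay (it has to be held differently there than in the gap). Lower it in gently without dropping it, never lift or tip the caddy, and leave the other things on the desk where they are.

Things in the scene. Friction and masses are not known exactly. Their poses are not given: they have to be found in the camera images.
- tower: Fixed aluminium power tower, 50 x 50 mm, 100 mm tall. Origin at the centre of its foot, z up. The face with two black sockets is its -x face; +x points out of its rear. The caddy starts on its +y side and is to pivot counter-clockwise (seen from above) on the vertical edge between its -x and +y faces, by about 90 degrees.
- caddy: Loose white caddy, 150 x 150 mm, 115 mm tall, 0.6 to 1.1 kg; slides on the desk. Origin at the centre of its underside, z up. Front (flat, orange) is the -x face, back (two black stripes) the +x face. Starts up to 40 mm off the tower's +y face, front turned away from it. Home: axes along the tower's, back touching the -x face (tower origin 100 mm along caddy +x).
- bay (a point): Middle of the floor of the caddy's bay, 10 mm above the caddy's underside and 8 mm behind (+x of) its centre; axes as the caddy. The bay runs front to back (x), 46 mm wide, open above and at the back, closed in front by a 12 mm panel, between two solid full-height blocks 52 mm wide. Pen stubs stand 14 mm above the blocks (look only).
- speaker: Loose blue speaker, black grilles, 64 mm long (x), 38 mm thick (y), 105 mm tall (z), 0.2 to 0.4 kg, standing. Origin at the centre of its underside. Either way round will do. In the gap only its two broad faces (38 mm apart) are free to grip, in the bay only its ends (64 mm apart).
- books: Fixed row of notebooks, 118 mm tall, up to 120 mm deep (x), running along y. Origin on the desk at the middle of the gap where the speaker stands: 72 mm wide (y -36 to +36 mm), open to -x, +x and above. Notebooks with a bookend beyond it, to y = +80 and y = -101 mm.
- mug: Loose bystander; origin at the centre of its underside. White mug, 80 mm across, 90 mm tall, handle at +y.
- phone: Loose bystander; origin at the centre of its underside. Black phone lying flat, 74 x 155 x 9 mm.
- stapler: Loose bystander; origin at the centre of its underside. Red and black stapler, 140 mm long (x), 36 mm wide, 46 mm tall.
- tape: Loose bystander; origin at the centre of its underside. Yellow roll lying flat, 90 mm across, 24 mm tall.
- clock: Loose bystander; origin at the centre of its underside. Wooden block clock, 50 x 85 x 65 mm.
- case: Loose bystander; origin at the centre of its underside. Blue spectacle case, 65 x 160 x 42 mm.
Not all that is in view belongs to the job. Of the things shaped like the speaker, the blue one is meant.

How it is judged:
By the outcome, as a careful person would: the job done as asked, in the order asked, and still so for the second after the job is handed in, with the robot touching nothing.
It also fails if it takes over 72 s, if anything falls off the work surface, if the arm or the gripper's body presses on something with over 40 N, if the wrist force passes 120 N, or if a joint passes its speed limit or range.

## Working session

There is one attempt and no reset: what is moved stays moved. The work goes in short steps, each a Python script; the robot and the scene stay as the last script left them, time stands still between calls to the robot, and variables do not carry over. Pictures are saved under pics/ and viewed, about 8 in all and at most 12, crops included, and the job is handed in when it is done.

```bash
ls; mkdir -p pics
cat > h.py <<'E'
import numpy as np, cv2
from rig import manip
def snap(cam, tag):
    im=manip.get_image(cam); np.savez(f'pics/{tag}.npz',**im)
    cv2.imwrite(f'pics/{tag}.png',cv2.cvtColor(cv2.resize(im['pixels'],None,fx=1.5,fy=1.5,interpolation=cv2.INTER_CUBIC),cv2.COLOR_RGB2BGR)); return im
def cloud(im):
    "world xyz per pixel (H,W,3), nan where none"
    K=np.array(im['mtx'],float);h,w=im['depth'].shape
    u,v=np.meshgrid(np.arange(w),np.arange(h))
    xd=(u-K[0,2])/K[0,0];yd=(v-K[1,2])/K[1,1];k=float(im['k1'])
    x,y=xd.copy(),yd.copy()
    for _ in range(20):
        s=1+k*(x*x+y*y);x,y=xd/s,yd/s
    d=np.where(im['depth']>0,im['depth'],np.nan)
    P=np.stack([x*d,y*d,d],-1)-np.ravel(im['tvec'])
    R=cv2.Rodrigues(np.array(im['rvec'],float))[0]
    return P@R
E
python3 - <<'E'
from h import *
for c in('top','scene'):
    im=snap(c,c+'0'); R=cv2.Rodrigues(np.array(im['rvec'],float))[0]
    print(c,-R.T@np.ravel(im['tvec']),R[2],im['mtx'],im['k1'])
print(manip.observe())
E
```

```text
pics
top [ 0.46862209 -0.05409972  1.21627893] [ 0.09234603  0.00577561 -0.99571023] [[412.4931166    0.         250.04969195]
 [  0.         412.4931166  194.43306552]
 [  0.           0.           1.        ]] -0.09411006346809955
scene [ 1.70571746 -0.5005778   1.01201979] [-0.7256792   0.294681   -0.62173371] [[497.66752343   0.         258.29989132]
 [  0.         497.66752343 195.28593077]
 [  0.           0.           1.        ]] -0.1816094179195067
{'t': 0.1, 'joint_positions': array([ 1.1054111 ,  0.43515942,  0.02498652,  1.57399394, -0.01158652,
        1.13398643, -0.07513743]), 'qd': array([ 0.00052689, -0.0009176 , -0.00131874, -0.00234078,  0.00121041,
        0.00160915,  0.00013511]), 'joint_efforts': array([ 1.77401758e-03, -6.71753168e+01,  1.02743268e+00, -3.16900635e+01,
        1.58481760e-02,  7.20589160e-03, -3.12266000e-07]), 'position': array([ 0.22158849, -0.58393964,  0.23860549]), 'tool_rot': array([-6.72830615e-04,  9.83603344e-01,  1.80344030e-01, -1.97434267e-04]), 'contact_force': array([-0.5474519 ,  0.52511325, -0.07221548]), 'ft_torque': array([ 0.01803844,  0.02657529, -0.03392454]), 'grip_width': 0.08545709881655288}
```

View pics/top0.png

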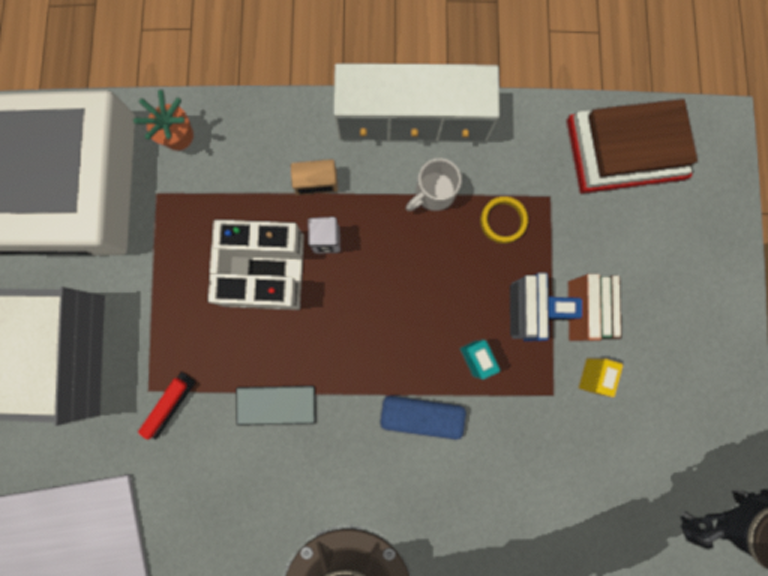

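View pics/scene0.png

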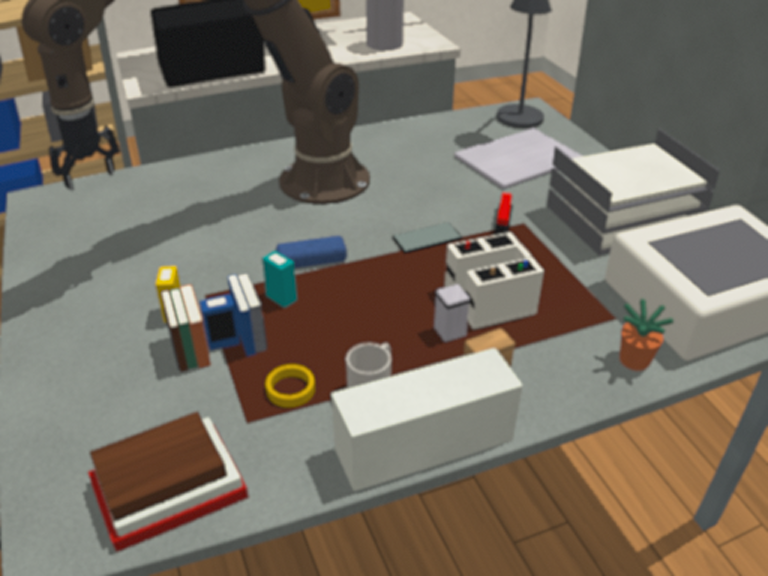

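Top view (up = +x, left = +y): the caddy is at about (255,265) px, with the tower at (323,235) on its right and its sockets towards the robot. The blue speaker is at (565,308), between the books. Next I measure these from depth.

```bash
cat >> h.py <<'E'
def rect(P,box,z):
    "min-area rect of points with u,v box (1.5x px) and z range"
    a=[int(b/1.5) for b in box]; Q=P[a[1]:a[3],a[0]:a[2]].reshape(-1,3)
    Q=Q[np.isfinite(Q).all(1)]; Q=Q[(Q[:,2]>z[0])&(Q[:,2]<z[1])]
    r=cv2.minAreaRect((Q[:,:2]*1000).astype(np.float32))
    return np.round(r[0],1),np.round(r[1],1),round(r[2],1),len(Q),np.round(np.median(Q[:,2]),4)
E
python3 - <<'E'
from h import *
P=cloud(np.load('pics/top0.npz'))
for n,b,z in [('caddy',(190,205,320,325),(.105,.125)),('tower',(303,205,350,265),(.092,.108)),
 ('spk',(548,290,582,325),(.095,.112)),('booksL',(500,260,552,350),(.108,.125)),('booksR',(565,260,640,350),(.108,.125)),
 ('mug',(395,145,475,225),(.08,.1)),('clock',(280,150,345,200),(.055,.075)),('phone',(225,375,325,435),(.004,.02)),('case',(370,385,480,450),(.02,.05)),
 ('tape',(470,185,540,255),(.015,.03)),('teal',(450,330,510,385),(.09,.12)),('stapler',(130,365,205,445),(.02,.06))]:
    print(n,*rect(P,b,z))
im=np.load('pics/top0.npz')['pixels']
c=cv2.resize(im[130:225,125:245],None,fx=6,fy=6,interpolation=cv2.INTER_CUBIC)
cv2.imwrite('pics/crop1.png',c[:,:,::-1])
E
```

```text
caddy [623.8 156.2] [192.5 154.7] 88.3 2239 0.1167
tower [683.5  50.1] [51.4 50.1] 1.7 350 0.1011
spk [ 547.  -390.8] [62.7 38.7] 89.5 323 0.1056
booksL [ 548.1 -339.4] [ 50.3 118.6] 89.7 681 0.1193
booksR [ 547.7 -438.9] [100.5 121.3] 89.1 1012 0.1189
mug [ 787.4 -161.2] [82.6 81.4] 88.0 176 0.09
clock [803.3  74.2] [52.  85.7] 5.5 533 0.0661
phone [359.1 148.2] [113.7 191.9] 1.0 1553 0.0099
case [ 340.1 -139.9] [157.9  63.9] 82.3 1233 0.0418
tape [ 726.7 -299. ] [89.7 89.4] 45.0 298 0.0246
teal [ 452.  -240.9] [64.6 38.4] 27.4 350 0.1058
stapler [351.4 356.9] [ 31.1 128.8] 56.8 464 0.0463
```

View pics/crop1.png

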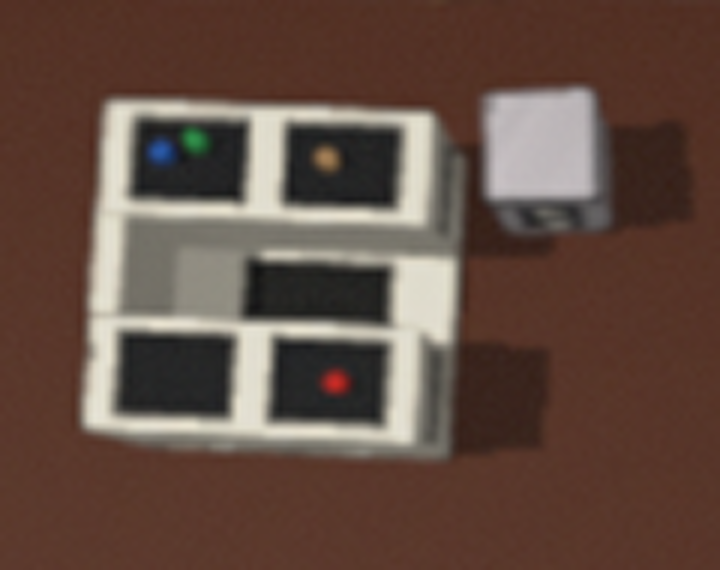

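The crop shows the caddy's open back facing the tower across a gap of about 20 mm. The fitted rectangle puts the speaker's 64 mm side along y, so the jaws go along x in the gap. Now I refine the caddy pose and check IK for a tilted pushing tool.

```bash
cat >> h.py <<'E'
from scipy.spatial.transform import Rotation as Ro
def q(R): 
    v=Ro.from_matrix(R).as_quat(); return np.array([v[3],*v[:3]])
def tool(ang,tilt=0.,flip=1):
    "tool leaning so fingers point along world heading ang; jaws horizontal, square to ang"
    d=np.array([np.cos(ang),np.sin(ang),0]);z=-np.cos(tilt)*np.array([0,0,1])+np.sin(tilt)*d
    y=flip*np.array([-d[1],d[0],0]);return q(np.stack([np.cross(y,z),y,z],1))
def caddy(P,lo,hi,ztop=(.108,.122)):
    "caddy rect from top points within xy bounds"
    Q=P.reshape(-1,3);Q=Q[np.isfinite(Q).all(1)]
    Q=Q[(Q[:,2]>ztop[0])&(Q[:,2]<ztop[1])&(Q[:,0]>lo[0])&(Q[:,0]<hi[0])&(Q[:,1]>lo[1])&(Q[:,1]<hi[1])]
    r=cv2.minAreaRect((Q[:,:2]*1000).astype(np.float32)); return np.round(r[0],1),np.round(r[1],1),round(r[2],1)
def st():
    o=manip.observe();print('t',round(o['t'],2),'p',np.round(o['position'],4),'F',np.round(o['contact_force'],1),'w',round(o['grip_width'],4));return o
E
python3 - <<'E'
from h import *
P=cloud(np.load('pics/top0.npz'))
print(caddy(P,(.5,.085),(.75,.3)))
piv=np.array([.6585,.0755])
for tilt in (0,.3,.5):
  for flip in (1,-1):
    out=[]
    for a in np.deg2rad([-91,-75,-60,-45,-30,-15,0]):
        R=np.array([[np.cos(a),-np.sin(a)],[np.sin(a),np.cos(a)]])
        p=piv+R@np.array([-.165,-.075])
        j=manip.inverse_kinematics([*p,.05],tool(a,tilt,flip)); out.append(None if j is None else np.round(j[[0,4,5,6]],2))
    print(tilt,flip,*out)
for nm,p,o in [('gap',(.547,-.391,.09),tool(0)),('gapx',(.547,-.391,.09),tool(np.pi/2)),('gapx-',(.547,-.391,.09),tool(-np.pi/2)),('bay',(.59,.047,.09),tool(np.pi/2)),('bay-',(.59,.047,.09),tool(-np.pi/2))]:
    j=manip.inverse_kinematics(p,o);print(nm,None if j is None else np.round(j,2))
E
```

```text
(array([622.6, 175.8]), array([153., 151.]), 88.1)
0 1 [-0.01  0.63  0.93 -1.01] [ 0.01  0.59  0.85 -0.73] [ 0.02  0.54  0.76 -0.41] [ 0.06  0.5   0.7  -0.07] [0.18 0.53 0.69 0.24] [0.31 0.56 0.69 0.56] [0.38 0.54 0.7  0.94]
0 -1 [0.16 0.9  1.12 1.94] [0.2  0.88 1.04 2.18] [-1.07 -0.83  0.84 -2.25] [-0.92 -0.67  0.7  -2.07] [-0.13  0.19  0.59 -2.58] [ 0.01  0.23  0.59 -2.27] [ 0.07  0.2   0.6  -1.87]
0.3 1 [-0.2   0.76  1.24 -1.17] [-0.15  0.85  1.12 -1.04] [-0.11  0.93  0.99 -0.9 ] [-0.08  1.    0.8  -0.69] [-0.17  1.    0.52 -0.38] [-0.23  0.97  0.26  0.05] [-0.04  0.7   0.14  0.74]
0.3 -1 [-0.03  1.01  1.46  1.81] [0.01 1.05 1.34 1.96] [0.07 1.1  1.21 2.12] [-1.25 -0.6   0.46 -2.27] [-1.06 -0.51  0.26 -2.01] [-0.77 -0.64  0.14 -1.48] [-0.43 -0.94  0.14 -0.76]
0.5 1 [-0.32  0.81  1.43 -1.22] [-0.27  0.95  1.32 -1.17] [-0.18  1.1   1.23 -1.12] [-0.05  1.28  1.14 -1.05] [ 0.12  1.48  1.04 -0.93] [-0.35  1.98  0.4  -1.07] [ 0.64  1.92  0.67 -0.4 ]
0.5 -1 [-0.14  1.09  1.69  1.76] [-0.1   1.14  1.56  1.85] [-0.05  1.21  1.42  1.95] [0.02 1.32 1.26 2.07] [-0.09  1.45  0.82  2.21] [-0.45  2.07  0.35  1.98] [0.24 2.26 0.39 2.33]
gap [ 0.92  0.73 -0.61  1.56  0.48  1.    1.73]
gapx [ 0.3   0.67  0.38  1.62 -0.3   0.9  -2.35]
gapx- [ 0.72  0.67 -0.28  1.58  0.22  0.92  0.37]
bay [ 0.5   0.81 -1.07  1.76  0.8   1.08  2.29]
bay- [ 0.22  0.61 -0.57  1.78  0.42  0.87 -0.54]
```

```bash
cat >> h.py <<'E'
TOW=np.array([.6835,.0501]);TY=np.deg2rad(1.7)
PIV=TOW+np.array([[np.cos(TY),-np.sin(TY)],[np.sin(TY),np.cos(TY)]])@np.array([-.025,.025])
def arcpt(a,ly,extra=0.):
    R=np.array([[np.cos(a),-np.sin(a)],[np.sin(a),np.cos(a)]])
    return PIV+R@np.array([-.15-.0129+extra,-.025+ly])
E
python3 - <<'E'
from h import *
manip.close(20)
T=.3
manip.reach([.603,.29,.22],tool(np.deg2rad(-92),T)); st()
manip.line_to([.603,.29,.055],speed=.2); st()
hit=manip.line_to([.608,.24,.055],speed=.08,force_limit=30); print(hit); st()
a0=np.deg2rad(-90)
for k,a in enumerate(np.deg2rad([-88,-76,-64,-52,-40])):
    ly=-.02-.03*(k+1)/6
    p=arcpt(a,ly); hit=manip.line_to([*p,.055],tool(a,T),speed=.08,force_limit=30); o=st()
    if hit: print('hit',np.rad2deg(a));break
im=snap('top','top1');print(caddy(cloud(im),(.4,-.1),(.8,.3)))
E
```

```text
t 4.21 p [0.6035 0.2891 0.22  ] F [-0.9  0.1 -0.1] w -0.0002
t 5.18 p [0.6034 0.2907 0.0564] F [-0.2  0.4  0.5] w 0.0
False
t 5.96 p [0.6083 0.2389 0.055 ] F [-0.6  0.6 -0.2] w 0.0002
t 6.21 p [0.6017 0.235  0.0548] F [-0.9  1.8  0.1] w 0.0003
t 6.87 p [0.5651 0.2192 0.0549] F [-0.6  2.   0.3] w -0.0004
t 7.53 p [0.533  0.1942 0.055 ] F [-1.1  0.3 -0.7] w -0.0002
t 8.19 p [0.5067 0.1627 0.0551] F [-1.3 -0.6  0.4] w 0.0
t 8.86 p [0.4884 0.1255 0.0551] F [-0.7  0.1  0.9] w -0.0001
(array([571.7, 113.4]), array([186.9, 182.7]), 48.2)
```

View pics/top1.png

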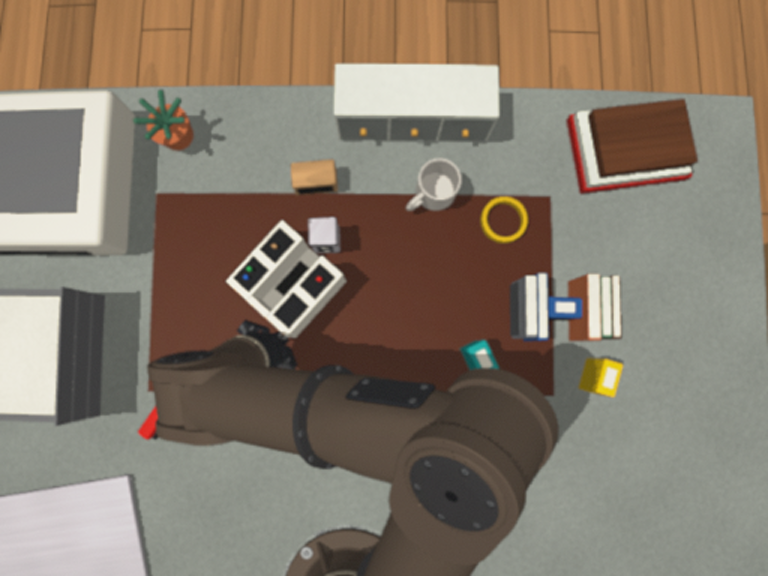

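The caddy has turned about 45° about the tower edge, with its centre near (288,278) px, and the push forces were low. I'll continue the arc.

Run:
```python
from h import *
T=.3
for a,ly in zip(np.deg2rad([-28,-16,-6]),(-.045,-.05,-.05)):
    p=arcpt(a,ly); hit=manip.line_to([*p,.055],tool(a,T),speed=.08,force_limit=30); o=st()
    if hit: print('hit',np.rad2deg(a));break
p=manip.observe()['position']
manip.line_to(p+[-.03,0,.0],speed=.12)
manip.line_to(p+[-.05,0,.16],speed=.25)
im=snap('top','top2');print(caddy(cloud(im),(.5,-.1),(.75,.3)),caddy(cloud(im),(.5,-.1),(.655,.3)))
st()
```

```text
t 9.53 p [0.4813 0.0891 0.0551] F [-0.6 -0.6  0.4] w -0.0003
t 10.2 p [0.4806 0.0474 0.055 ] F [-1.5 -0.5  0.1] w 0.0001
t 10.74 p [0.4881 0.0171 0.0551] F [-1.8 -0.1  0.3] w -0.0001
(array([583.3,  84.8]), array([151.1, 150.7]), 82.6) (array([583.2,  84.9]), array([151. , 150.6]), 82.8)
t 12.28 p [0.438  0.0171 0.2146] F [-0.3  0.2 -0.2] w -0.0002
```

View pics/top2.png

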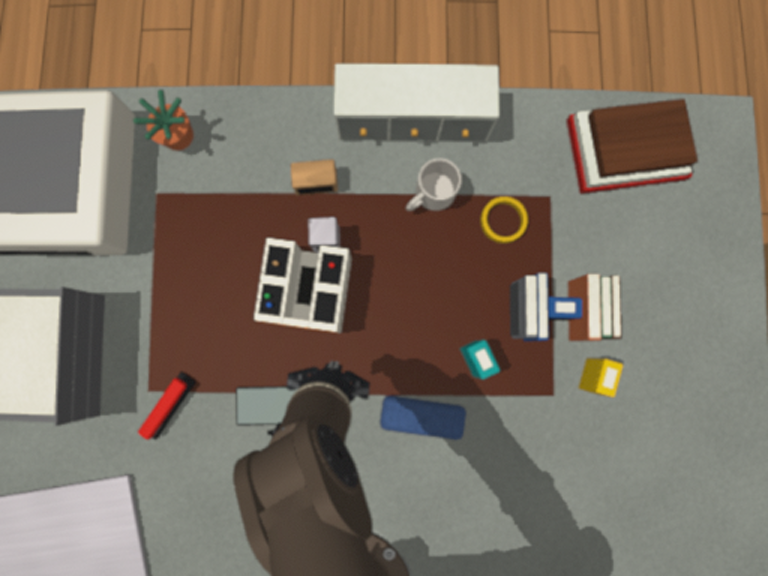

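Now at yaw −7° and about 38 mm too far in +y. I'll push the +y side, then seat it from the front.

Run:
```python
from h import *
T=.3; h=np.deg2rad(-88.3)
manip.reach([.566,.215,.22],tool(h,T)); 
manip.line_to([.566,.215,.055],speed=.25)
print(manip.line_to([.568,.136,.055],speed=.09,force_limit=30)); st()
manip.line_to([.568,.17,.055],speed=.15)
manip.line_to([.56,.19,.22],speed=.3)
im=snap('top','top3');print(caddy(cloud(im),(.48,-.1),(.655,.3))); st()
```

```text
False
t 15.74 p [0.5677 0.1351 0.0551] F [-0.8  2.9  0.5] w -0.0001
(array([580.8,  48.7]), array([148.2, 150.7]), 0.0)
t 16.88 p [0.5598 0.1886 0.2192] F [-1.4 -0.7 -1.1] w 0.0002
```

Run:
```python
from h import *
T=.3
manip.reach([.46,.05,.22],tool(TY,T)); 
manip.line_to([.46,.0465,.055],speed=.25)
print(manip.line_to([.507,.0478,.055],speed=.06,force_limit=18)); st()
manip.line_to([.46,.0465,.055],speed=.15)
manip.line_to([.43,.0,.22],speed=.3)
im=snap('top','top4');P=cloud(im);print(caddy(P,(.48,-.1),(.655,.3)),rect(P,(303,205,350,265),(.092,.105))); st()
c=cv2.resize(im['pixels'][130:230,150:270],None,fx=6,fy=6,interpolation=cv2.INTER_CUBIC)
cv2.imwrite('pics/crop4.png',c[:,:,::-1])
```

```text
True
t 20.28 p [0.496  0.0469 0.0542] F [-1.8  0.5  0. ] w 0.0
(array([580.8,  48.9]), array([148.1, 151.1]), 0.0) (array([666.6,  49.7]), array([83.9, 50.3]), 1.3, 349, np.float64(0.101))
t 22.02 p [4.300e-01 2.000e-04 2.197e-01] F [ 0.1 -0.2 -0.1] w 0.0002
```

View pics/crop4.png

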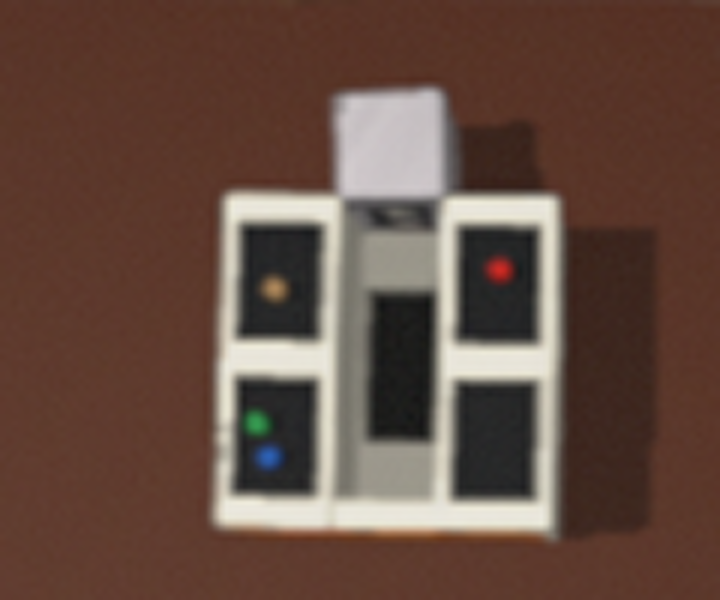

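```bash
cat > edge.py <<'E'
from h import *
def edges(tag):
    P=cloud(np.load(f'pics/{tag}.npz'));Q=P.reshape(-1,3);Q=Q[np.isfinite(Q).all(1)]
    def fit(A,ax,sgn,lo,hi,step=.004):
        o=1-ax;ys=[];xs=[]
        for b in np.arange(lo,hi,step):
            S=A[(A[:,o]>=b)&(A[:,o]<b+step)]
            if len(S)>3: ys.append(b+step/2);xs.append(np.sort(sgn*S[:,ax])[-2:].mean()*sgn)
        if len(ys)<5:return None
        ys=np.array(ys);xs=np.array(xs);k=np.abs(xs-np.median(xs))<.006
        s,c=np.polyfit(ys[k],xs[k],1);return round(np.degrees(np.arctan(s))*(-1 if ax==0 else 1),2),round(s*np.mean([lo,hi])+c,4)
    C=Q[(Q[:,2]>.109)&(Q[:,2]<.122)&(Q[:,0]>.48)&(Q[:,0]<.68)&(Q[:,1]>-.06)&(Q[:,1]<.16)]
    print(tag,'front',fit(C,0,-1,-.02,.115),'back',fit(np.r_[C[C[:,1]>.08]],0,1,.08,.118),fit(C[C[:,1]<.02],0,1,-.02,.015),'left',fit(C,1,1,.515,.65),'right',fit(C,1,-1,.515,.65))
    bay=C[(C[:,0]>.53)&(C[:,0]<.65)];L=bay[bay[:,1]>.047];Rr=bay[bay[:,1]<.047]
    print(' bayL',fit(L,1,-1,.535,.645),'bayR',fit(Rr,1,1,.535,.645))
    T=Q[(Q[:,2]>.092)&(Q[:,2]<.107)&(Q[:,0]>.655)&(Q[:,0]<.73)&(Q[:,1]>.01)&(Q[:,1]<.09)]
    print(' tower f',fit(T,0,-1,.028,.072),'r',fit(T,0,1,.028,.072),'L',fit(T,1,1,.665,.705),'R',fit(T,1,-1,.665,.705))
if __name__=='__main__':
    import sys
    for t in sys.argv[1:]: edges(t)
E
python3 edge.py top4
python3 - <<'E'
from h import *
P=cloud(np.load('pics/top0.npz'));print(rect(P,(303,205,350,265),(.092,.105)))
E
```

```text
top4 front (np.float64(-0.93), np.float64(0.5088)) back (np.float64(1.29), np.float64(0.6567)) (np.float64(0.44), np.float64(0.6548)) left (np.float64(-0.45), np.float64(0.1209)) right (np.float64(0.77), np.float64(-0.0253))
 bayL (np.float64(-0.48), np.float64(0.0724)) bayR (np.float64(-0.92), np.float64(0.0228))
 tower f (np.float64(1.8), np.float64(0.6592)) r (np.float64(1.05), np.float64(0.7071)) L (np.float64(2.81), np.float64(0.0736)) R (np.float64(1.43), np.float64(0.026))
(array([683.5,  50.1]), array([51.4, 50.1]), 1.7, 336, np.float64(0.101))
```

```bash
python3 - <<'E'
from h import *
manip.line_to([.465,.024,.055],speed=.25)
print(manip.line_to([.507,.0255,.055],speed=.04,force_limit=25)); st()
manip.line_to([.465,.02,.055],speed=.15)
manip.line_to([.43,-.06,.22],speed=.35)
ims=[manip.get_image('top') for _ in range(6)]
im=dict(ims[0]);im['depth']=np.median([i['depth'] for i in ims],0);np.savez('pics/top5.npz',**im)
g=np.mean([i['pixels'].astype(float) for i in ims],0)
st()
c=cv2.resize(g[150:225,180:255].astype(np.uint8),None,fx=8,fy=8,interpolation=cv2.INTER_CUBIC)
cv2.imwrite('pics/crop5.png',c[:,:,::-1])
E
python3 edge.py top5
```

```text
True
t 23.98 p [0.4959 0.0247 0.0537] F [-1.6  0.   0.5] w 0.0002
t 25.99 p [ 0.4299 -0.0596  0.2198] F [-0.1 -0.5 -0.5] w -0.0003
top5 front (np.float64(-0.91), np.float64(0.5088)) back (np.float64(1.54), np.float64(0.6567)) (np.float64(0.77), np.float64(0.6547)) left (np.float64(-0.36), np.float64(0.1207)) right (np.float64(0.74), np.float64(-0.0253))
 bayL (np.float64(-0.35), np.float64(0.0723)) bayR (np.float64(-0.77), np.float64(0.0226))
 tower f (np.float64(1.35), np.float64(0.6589)) r (np.float64(1.06), np.float64(0.707)) L (np.float64(3.71), np.float64(0.0738)) R (np.float64(1.49), np.float64(0.026))
```

View pics/crop5.png

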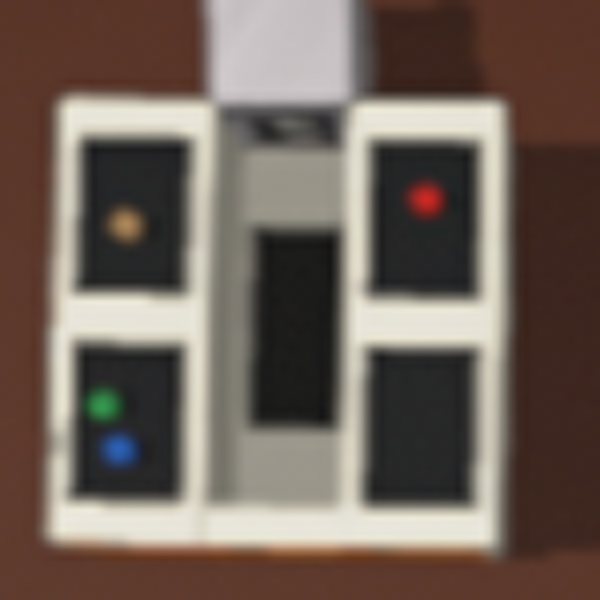

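The tower appears about 2° CCW of the caddy. The earlier stops may have been impact spikes rather than steady pressing, so I'll press again slowly, slightly off-centre.

```bash
python3 - <<'E'
from h import *
manip.line_to([.475,.024,.055],speed=.3)
manip.line_to([.490,.0245,.055],speed=.05)
for x in (.4965,.498,.4995,.501):
    r=manip.line_to([x,.0245,.055],speed=.01,force_limit=28);print(r);st()
    if r:break
manip.line_to([.465,.02,.055],speed=.15)
manip.line_to([.43,-.10,.22],speed=.35)
ims=[manip.get_image('top') for _ in range(3)]
im=dict(ims[0]);im['depth']=np.median([i['depth'] for i in ims],0);np.savez('pics/top6.npz',**im)
g=np.mean([i['pixels'].astype(float) for i in ims],0)
st()
c=cv2.resize(g[135:225,175:265].astype(np.uint8),None,fx=6.6,fy=6.6,interpolation=cv2.INTER_CUBIC)
cv2.imwrite('pics/crop6.png',c[:,:,::-1])
E
python3 edge.py top6
```

```text
False
t 28.58 p [0.4961 0.0245 0.0549] F [-2.8  1.   1.6] w -0.0003
False
t 28.88 p [0.4963 0.0244 0.0544] F [-8.7  1.1  5.4] w 0.0002
False
t 29.18 p [0.4965 0.0242 0.0539] F [-14.4   0.9   8. ] w 0.0002
False
t 29.48 p [0.4966 0.024  0.0535] F [-19.9   0.3  11.7] w 0.0001
t 31.52 p [ 0.43   -0.0994  0.2197] F [-0.3 -0.7 -0.3] w -0.0
top6 front (np.float64(-0.73), np.float64(0.509)) back (np.float64(1.32), np.float64(0.6566)) (np.float64(0.15), np.float64(0.6546)) left (np.float64(-0.11), np.float64(0.1206)) right (np.float64(0.74), np.float64(-0.0253))
 bayL (np.float64(0.01), np.float64(0.0721)) bayR (np.float64(-0.85), np.float64(0.0225))
 tower f (np.float64(2.03), np.float64(0.659)) r (np.float64(1.0), np.float64(0.7071)) L (np.float64(2.78), np.float64(0.0736)) R (np.float64(1.42), np.float64(0.026))
```

View pics/crop6.png

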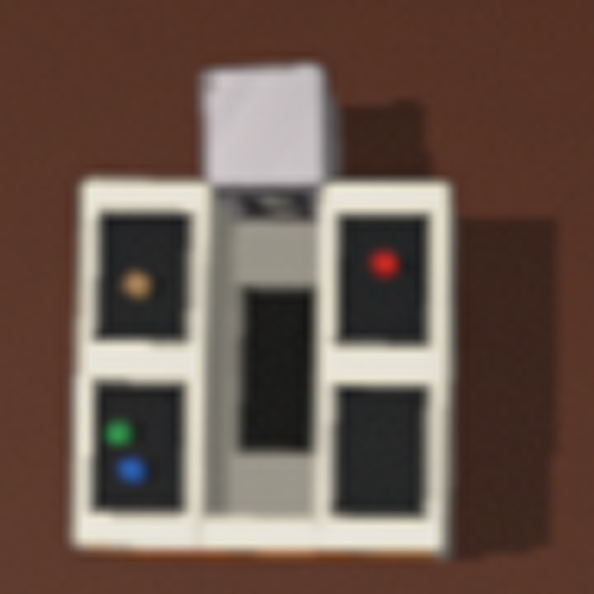

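The caddy held firm under a steady 20 N off-centre push, so it is seated flush. Residual yaw in the image is about 1° or less, which is near the noise. Now the speaker.

Run:
```python
from h import *
G=tool(-np.pi/2); S=tool(0)
manip.release()
manip.reach([.547,-.391,.20],G); st()
print(manip.line_to([.547,-.391,.076],speed=.2,force_limit=15)); st()
manip.close(40); o=st()
assert .03<o['grip_width']<.045
manip.line_to([.547,-.391,.225],speed=.2); st()
manip.reach([.58,-.16,.16],S); st()
print(manip.line_to([.58,-.16,.074],speed=.08,force_limit=6)); st()
manip.release()
manip.line_to([.58,-.16,.17],speed=.3); 
im=snap('top','top7'); st()
P=cloud(im);print(rect(P,(395,230,470,320),(.09,.112)))
```

```text
t 33.5 p [ 0.5471 -0.39    0.2002] F [ 0.1  0.1 -0.2] w 0.0856
False
t 34.27 p [ 0.5478 -0.3911  0.0775] F [ 0.2 -0.   0.8] w 0.0855
t 34.77 p [ 0.5475 -0.3912  0.077 ] F [-1.3  0.2  5.8] w 0.0377
t 35.66 p [ 0.5461 -0.3907  0.2233] F [-1.7  0.7 -3.3] w 0.0378
t 36.62 p [ 0.5797 -0.1616  0.1593] F [-1.  -0.9 -2.6] w 0.0378
True
t 37.58 p [ 0.5799 -0.1603  0.0773] F [ 0.2 -1.   4.4] w 0.0376
t 38.62 p [ 0.5797 -0.1603  0.17  ] F [-0.  -0.2 -0.3] w 0.0854
(array([ 565.7, -149.5]), array([21.5, 11.1]), 50.9, 27, np.float64(0.105))
```

Run:
```python
from h import *
G=tool(-np.pi/2); B=tool(-np.pi/2+np.deg2rad(.7))
manip.reach([.58,-.16,.17],G)
print(manip.line_to([.58,-.16,.077],speed=.15,force_limit=10)); st()
manip.close(40); o=st()
assert .055<o['grip_width']<.07
manip.line_to([.58,-.16,.26],speed=.25)
manip.reach([.5915,.0474,.23],B); manip.dwell(.2); st()
im=snap('scene','sc1')
c=cv2.resize(im['pixels'][110:240,250:400],None,fx=5,fy=4.6,interpolation=cv2.INTER_CUBIC);cv2.imwrite('pics/crop7.png',c[:,:,::-1])
```

```text
True
t 40.36 p [ 0.5842 -0.1599  0.0993] F [-0.1  0.1 12.3] w 0.0855
t 40.78 p [ 0.5925 -0.1601  0.1081] F [ 2.8 -0.4 55.8] w 0.0526Traceback (most recent call last):
  File "<stdin>", line 6, in <module>
AssertionError
```

Run:
```python
from h import *
manip.release(); p=manip.observe()['position']
manip.line_to([p[0],p[1],.2],speed=.3)
manip.line_to([.45,-.16,.24],speed=.4)
im=snap('top','top8'); st()
P=cloud(im);print(rect(P,(380,220,470,330),(.092,.112)))
c=cv2.resize(im['pixels'][110:260,220:400],None,fx=4.4,fy=4,interpolation=cv2.INTER_CUBIC);cv2.imwrite('pics/crop8.png',c[:,:,::-1])
```

```text
t 42.25 p [ 0.4496 -0.1603  0.2391] F [ 0.4  0.4 -0.4] w 0.0855
(array([ 594.8, -158.6]), array([63.5, 33.1]), 0.3, 307, np.float64(0.1058))
```

View pics/crop8.png

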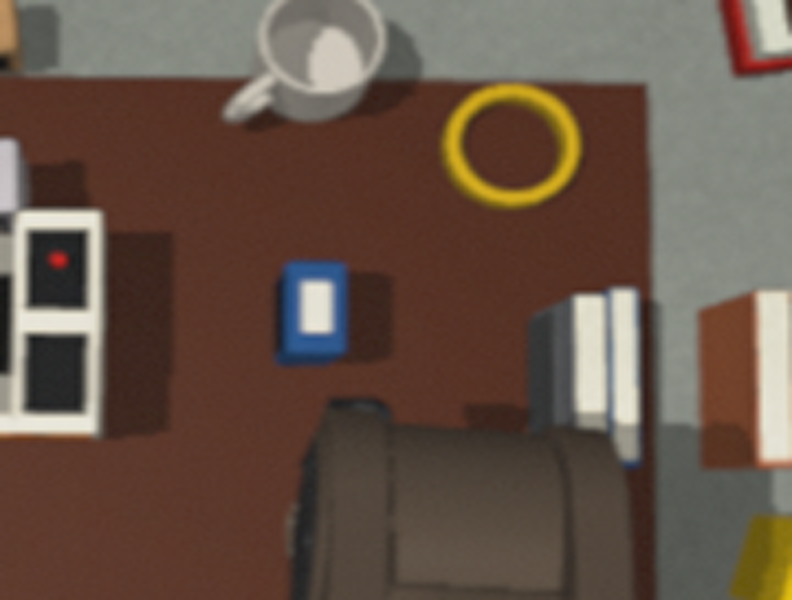

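The speaker stands upright at (0.595, −0.159), so the earlier regrasp was off by about 15 mm in x. I'll regrasp there.

Run:
```python
from h import *
G=tool(-np.pi/2); B=tool(-np.pi/2+np.deg2rad(.7))
manip.reach([.5948,-.159,.17],G)
hit=manip.line_to([.5948,-.159,.077],speed=.15,force_limit=10); st()
assert not hit
manip.close(40); o=st()
assert .055<o['grip_width']<.07
manip.line_to([.5948,-.159,.26],speed=.25)
manip.reach([.5915,.0474,.23],B); manip.dwell(.1); st()
im=snap('scene','sc1')
c=cv2.resize(im['pixels'][90:240,240:400],None,fx=4.6,fy=4,interpolation=cv2.INTER_CUBIC);cv2.imwrite('pics/crop7.png',c[:,:,::-1])
P=cloud(im);Q=P.reshape(-1,3);C=im['pixels'].reshape(-1,3).astype(int)
m=(C[:,2]>C[:,0]+30)&(Q[:,2]>.13)&(Q[:,2]<.3)&(abs(Q[:,0]-.59)<.08)&(abs(Q[:,1]-.047)<.08)
print(m.sum(),np.percentile(Q[m],[3,50,97],axis=0).round(4))
```

```text
t 43.7 p [ 0.5954 -0.1592  0.0783] F [-0.5  0.6  0. ] w 0.0854
t 44.03 p [ 0.5954 -0.1591  0.0784] F [-1.7 -0.7  5.8] w 0.0634
t 45.86 p [0.5916 0.0456 0.2294] F [-0.1  0.6 -3.1] w 0.0634
358 [[0.5696 0.0256 0.1612]
 [0.6244 0.0337 0.2026]
 [0.6301 0.0583 0.2564]]
```

View pics/crop7.png

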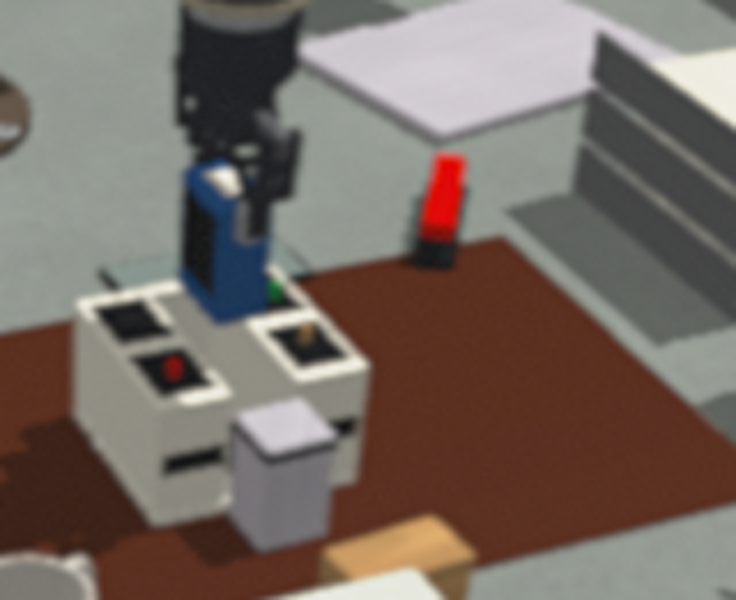

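Run:
```python
from h import *
im=dict(np.load('pics/sc1.npz'));P=cloud(im);Q=P.reshape(-1,3);C=im['pixels'].reshape(-1,3).astype(int)
near=(Q[:,2]>.15)&(Q[:,2]<.262)&(abs(Q[:,0]-.59)<.06)&(abs(Q[:,1]-.047)<.05)
for z in np.arange(.16,.26,.01):
    s=near&(abs(Q[:,2]-z)<.005); b=s&(Q[:,0]<.612); e=s&(Q[:,0]>.618)
    blue=e&(C[:,2]>C[:,0]+25)
    print(round(z,3),'broad y',np.nanmedian(Q[b,1]).round(4),b.sum(),'end y',Q[e,1].min().round(4),Q[e,1].max().round(4),'blue',Q[blue,1].min().round(4) if blue.any() else '',Q[blue,1].max().round(4) if blue.any() else '')
# caddy in this view: bay walls & sides
t=(abs(Q[:,2]-.115)<.004)&(Q[:,0]>.5)&(Q[:,0]<.665)&(Q[:,1]>-.05)&(Q[:,1]<.15)
for x in np.arange(.6,.66,.01):
    s=Q[t&(abs(Q[:,0]-x)<.005),1]; L=s[s>.0475];R=s[s<.0475]
    print(round(x,3),R.min().round(4),R.max().round(4),L.min().round(4),L.max().round(4))
# vertical wall of right block not seen; bay left wall
w=(Q[:,2]>.05)&(Q[:,2]<.105)&(Q[:,0]>.56)&(Q[:,0]<.65)&(Q[:,1]>.05)&(Q[:,1]<.09);print('bay +y wall',np.nanmedian(Q[w,1]),w.sum())
```

```text
0.16 broad y 0.0269 19 end y 0.0265 0.062 blue 0.0265 0.062
0.17 broad y 0.0268 14 end y 0.0272 0.0628 blue 0.0272 0.0628
0.18 broad y 0.0266 16 end y 0.0276 0.0638 blue 0.0276 0.0638
0.19 broad y 0.0265 23 end y 0.0253 0.063 blue 0.0253 0.0595
0.2 broad y 0.0263 18 end y 0.0254 0.0644 blue 0.0254 0.0598
0.21 broad y 0.0267 24 end y 0.0247 0.06 blue 0.0247 0.0599
0.22 broad y 0.027 18 end y 0.0248 0.0653 blue 0.0248 0.0599
0.23 broad y 0.0265 16 end y 0.0259 0.0653 blue 0.0259 0.0375
0.24 broad y 0.0271 22 end y 0.0263 0.0633 blue 0.0263 0.0357
0.25 broad y 0.0368 58 end y 0.0258 0.0613 blue 0.0258 0.0344
0.6 -0.0273 0.0252 0.0704 0.1216
0.61 -0.0277 0.0247 0.0724 0.1235
0.62 -0.0263 0.0253 0.0722 0.1233
0.63 -0.0264 0.0245 0.0713 0.1213
0.64 -0.0254 0.023 0.0714 0.1237
0.65 -0.027 0.0256 0.0733 0.1226
0.66 -0.025 0.0218 0.0711 0.1207
bay +y wall 0.07271960548668593 152
```

Both views put the bay middle at y ≈ 0.048, and the speaker is centred on the tool. Now I lower it.

```bash
python3 - <<'E'
from h import *
B=tool(-np.pi/2+np.deg2rad(.7))
manip.line_to([.5915,.048,.21],speed=.1); manip.dwell(.3); o=st()
e=np.array([.5915,.048])-o['position'][:2]; e=np.clip(e,-.003,.003); print(e)
xy=np.array([.5915,.048])+e
print(manip.line_to([*xy,.135],speed=.12)); st()
h=manip.line_to([*xy,.10],speed=.06,force_limit=8); print(h); st()
if not h:
    h=manip.line_to([*xy,.083],speed=.02,force_limit=5); print(h); st()
P=cloud(snap('top','top9'));snap('scene','sc2')
E
python3 edge.py top9
```

```text
t 46.56 p [0.5917 0.0481 0.2105] F [-0.3 -0.5 -2.7] w 0.0634
[-2.4613199e-04 -5.5329571e-05]
False
t 47.33 p [0.5917 0.0482 0.1356] F [ 0.9 -0.7 -3.3] w 0.0635
False
t 48.07 p [0.5914 0.0481 0.1   ] F [-0.4 -0.  -2.6] w 0.0635
True
t 48.67 p [0.5911 0.0479 0.0884] F [-1.9  0.1  6.2] w 0.0637
top9 front (np.float64(-52.21), np.float64(0.682)) back None (np.float64(2.73), np.float64(0.6544)) left (np.float64(19.89), np.float64(-0.0194)) right (np.float64(0.78), np.float64(-0.0254))
 bayL None bayR (np.float64(17.5), np.float64(-0.0157))
 tower f None r None L None R None
```

Contact came at z = 0.0884, which matches the grasp height 0.078 plus the 0.010 floor. I'll release and retreat.

```bash
python3 - <<'E'
from h import *
manip.release(); manip.dwell(.1); st()
p=manip.observe()['position']
print(manip.line_to([p[0],p[1],.24],speed=.2)); 
manip.line_to([.42,-.12,.27],speed=.4); o=st()
im=snap('top','top10'); snap('scene','sc3');P=cloud(im)
Q=P.reshape(-1,3);C=im['pixels'].reshape(-1,3).astype(int)
m=(C[:,2]>C[:,0]+30)&(Q[:,2]>.1)&(abs(Q[:,0]-.59)<.06)&(abs(Q[:,1]-.047)<.03)
print(m.sum(),np.percentile(Q[m],[2,50,98],axis=0).round(4))
a=im['pixels'][130:225,160:260];b=np.load('pics/sc3.npz')['pixels'][150:245,270:370]
c=cv2.resize(np.hstack([a,b]),None,fx=4,fy=5,interpolation=cv2.INTER_CUBIC);cv2.imwrite('pics/crop9.png',c[:,:,::-1])
for n,bx,z in [('mug',(395,145,475,225),(.08,.1)),('clock',(280,150,345,200),(.055,.075)),('case',(370,385,480,450),(.02,.05)),('tape',(470,185,540,255),(.015,.03)),('teal',(450,330,510,385),(.09,.12)),('stapler',(130,365,205,445),(.02,.06))]:
    try: print(n,*rect(P,bx,z))
    except Exception as ex: print(n,'occluded')
E
python3 edge.py top10
```

```text
t 49.23 p [0.5902 0.0476 0.0873] F [ 0.  -0.   0.4] w 0.0857
False
t 50.9 p [ 0.4194 -0.1203  0.2695] F [0.4 0.5 0.1] w 0.0853
201 [[0.558  0.0301 0.1064]
 [0.5845 0.0443 0.1156]
 [0.6198 0.0632 0.1206]]
mug [ 786.6 -155.7] [80.5 93.3] 1.6 180 0.0896
clock [803.1  74.1] [51.9 86. ] 6.7 531 0.0662
case [348.8 -69.4] [61.7 17. ] 0.4 126 0.0403
tape [ 726.4 -299. ] [87.1 90. ] 2.5 298 0.0248
teal [ 472.8 -231.7] [22.  40.5] 14.3 107 0.1058
stapler [351.5 356.5] [ 30.8 128.1] 55.7 468 0.0466
top10 front (np.float64(-0.69), np.float64(0.509)) back (np.float64(1.53), np.float64(0.6567)) (np.float64(0.57), np.float64(0.6548)) left (np.float64(-0.2), np.float64(0.1206)) right (np.float64(0.75), np.float64(-0.0253))
 bayL (np.float64(-0.72), np.float64(0.0496)) bayR (np.float64(-1.02), np.float64(0.0451))
 tower f (np.float64(2.91), np.float64(0.6592)) r (np.float64(0.93), np.float64(0.707)) L (np.float64(2.81), np.float64(0.0736)) R (np.float64(1.43), np.float64(0.026))
```

View pics/crop9.png

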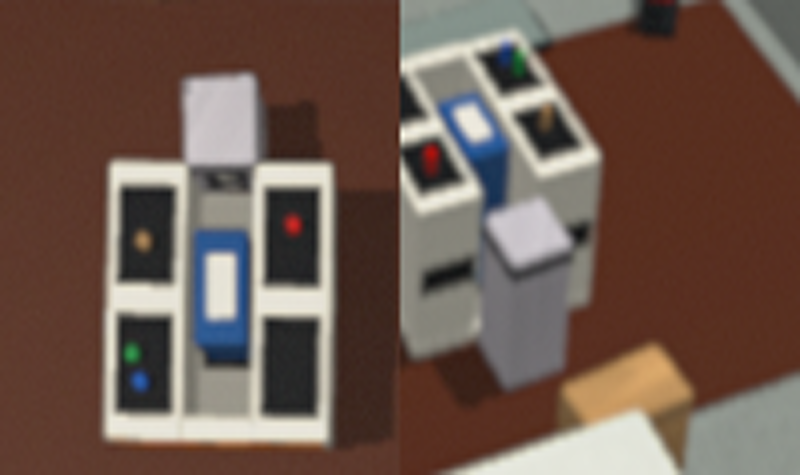

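The speaker stands upright and centred in the bay. Before handing in, I'll check the caddy-to-tower angle offline with sub-pixel edges.

```bash
cat > sub.py <<'E'
from h import *
from scipy.ndimage import map_coordinates
def run(tags):
    im=dict(np.load(f'pics/{tags[0]}.npz')); g=np.mean([np.load(f'pics/{t}.npz')['pixels'].astype(float).mean(2) for t in tags],0)
    K=np.array(im['mtx'],float);D=np.array([float(im['k1']),0,0,0,0]);rv=np.array(im['rvec'],float);tv=np.array(im['tvec'],float).ravel()
    R=cv2.Rodrigues(rv)[0]
    proj=lambda X:cv2.projectPoints(np.array(X,float).reshape(-1,3),rv,tv,K,D)[0].reshape(-1,2)
    def back(u,z):
        n=cv2.undistortPoints(np.array(u,float).reshape(-1,1,2),K,D).reshape(-1,2)
        d=np.c_[n,np.ones(len(n))]@R;c=-R.T@tv;return c+d*((z-c[2])/d[:,2])[:,None]
    def edge(a,b,z,name):
        a=np.array([*a,z]);b=np.array([*b,z]);t=np.linspace(.12,.88,30)[:,None];pts=a+(b-a)*t
        d=(b-a)/np.linalg.norm(b-a);n=np.array([-d[1],d[0],0])
        off=np.linspace(-.008,.008,65);W=(pts[:,None]+n*off[None,:,None])
        uv=proj(W).reshape(30,65,2);I=map_coordinates(g,[uv[...,1],uv[...,0]],order=3)
        G=abs(np.gradient(cv2.GaussianBlur(I,(9,1),2),axis=1)); k=G.argmax(1)
        w=G*(abs(np.arange(65)-k[:,None])<10); s=(w*off).sum(1)/w.sum(1)
        x=(t[:,0]*np.linalg.norm(b-a)); r=np.ones(30,bool)
        for _ in range(3):
            p=np.polyfit(x[r],s[r],1);res=s-np.polyval(p,x);r=abs(res)<max(.0006,2*res[r].std())
        ang=np.degrees(np.arctan2(d[1],d[0])+np.arctan(p[0]));ang=(ang+45)%90-45
        print(f'{name}: yaw {ang:.2f} off {1e3*np.polyval(p,x.mean()):.1f}mm rms {1e3*res[r].std():.2f} n{r.sum()}')
    print(tags)
    cx,cy=.583,.048;h=.075
    edge((cx-h,cy-h),(cx-h,cy+h),.115,'c front');edge((cx-h,cy+h),(cx+h,cy+h),.115,'c left');edge((cx-h,cy-h),(cx+h,cy-h),.115,'c right')
    edge((cx+h,cy+.027),(cx+h,cy+h),.115,'c backL');edge((cx+h,cy-h),(cx+h,cy-.027),.115,'c backR')
    x,y=TOW;q_=.025
    edge((x+q_,y-q_),(x+q_,y+q_),.1,'t rear');edge((x-q_,y+q_),(x+q_,y+q_),.1,'t left');edge((x-q_,y-q_),(x+q_,y-q_),.1,'t right');edge((x-q_,y-q_),(x-q_,y+q_),.1,'t front')
run(['top10']);run(['top4','top5','top6']);run(['sc3']);run(['top0']);run(['scene0'])
E
python3 sub.py
```

```text
['top10']
c front: yaw 0.33 off 1.1mm rms 0.21 n30
c left: yaw -0.08 off -5.9mm rms 0.09 n24
c right: yaw -0.15 off -0.5mm rms 0.33 n25
c backL: yaw -2.12 off 0.2mm rms 0.15 n30
c backR: yaw 0.20 off -0.1mm rms 0.05 n30
t rear: yaw 4.35 off -0.3mm rms 0.13 n30
t left: yaw 2.87 off 1.0mm rms 0.22 n28
t right: yaw 1.12 off 1.5mm rms 0.09 n30
t front: yaw 0.38 off -0.4mm rms 0.14 n30
['top4', 'top5', 'top6']
c front: yaw 0.23 off 1.2mm rms 0.22 n30
c left: yaw -0.10 off -5.8mm rms 0.13 n25
c right: yaw -0.43 off -0.4mm rms 0.33 n26
c backL: yaw -2.15 off 0.1mm rms 0.15 n30
c backR: yaw 0.28 off -0.0mm rms 0.06 n30
t rear: yaw 4.45 off -0.2mm rms 0.12 n30
t left: yaw 3.23 off 1.1mm rms 0.22 n30
t right: yaw 1.10 off 1.5mm rms 0.09 n30
t front: yaw 0.34 off -0.4mm rms 0.14 n30
['sc3']
c front: yaw -0.33 off -3.3mm rms 0.64 n28
c left: yaw -4.08 off 1.0mm rms 2.90 n28
c right: yaw -0.04 off 6.4mm rms 0.03 n24
c backL: yaw -13.29 off 4.8mm rms 3.31 n25
c backR: yaw -0.14 off -5.4mm rms 0.12 n28
t rear: yaw 0.11 off -6.1mm rms 0.01 n30
t left: yaw 2.72 off -0.2mm rms 0.30 n29
t right: yaw -2.16 off -0.9mm rms 0.63 n26
t front: yaw -1.28 off -4.9mm rms 0.30 n24
['top0']
c front: yaw 0.34 off 1.0mm rms 4.48 n30
c left: yaw -1.81 off -5.6mm rms 0.73 n23
c right: yaw -0.16 off 0.7mm rms 4.65 n30
c backL: yaw 3.77 off 1.5mm rms 4.26 n30
c backR: yaw -1.64 off 1.5mm rms 3.99 n30
t rear: yaw 4.70 off -0.2mm rms 0.12 n30
t left: yaw 2.27 off 1.1mm rms 0.18 n30
t right: yaw 1.11 off 1.5mm rms 0.09 n30
t front: yaw 0.42 off -0.4mm rms 0.13 n30
['scene0']
c front: yaw -0.55 off -3.2mm rms 2.50 n25
c left: yaw 3.94 off -4.1mm rms 1.84 n26
c right: yaw 2.50 off 0.5mm rms 4.59 n30
c backL: yaw 13.13 off 2.1mm rms 3.79 n30
c backR: yaw -2.74 off -0.9mm rms 3.45 n29
t rear: yaw 0.11 off -6.1mm rms 0.01 n30
t left: yaw 1.22 off -0.5mm rms 0.17 n30
t right: yaw 1.92 off -1.8mm rms 0.39 n26
t front: yaw -0.82 off -5.0mm rms 0.24 n26
```

The image angles (tower 1–2° CCW of the caddy) are close to the noise, so I'll settle it mechanically. A slow push at y = 0.012 turns the caddy if there is any slack, and does nothing if it is flush.

```bash
python3 - <<'E'
from h import *
manip.close(20)
manip.reach([.455,.012,.15],tool(np.deg2rad(1),.3))
manip.line_to([.475,.012,.055],speed=.2)
manip.line_to([.4945,.012,.055],speed=.05);st()
for x in (.4965,.498,.4995,.501,.5025):
    r=manip.line_to([x,.012,.055],speed=.012,force_limit=26);o=st()
    if r or o['position'][0]>.4985 or o['contact_force'][0]<-22: break
manip.line_to([.465,.012,.055],speed=.15)
manip.line_to([.42,-.12,.25],speed=.4);st()
snap('top','top11')
E
sed -i 's/^run(\[.top10.*/run(["top11"])/' sub.py; python3 sub.py; python3 edge.py top11
```

```text
t 53.82 p [0.4948 0.0119 0.0551] F [-0.9 -0.3 -0.6] w -0.0
t 54.13 p [0.496  0.0119 0.0548] F [-2.6 -0.8  2.1] w -0.0001
t 54.41 p [0.4963 0.0118 0.0544] F [-7.8 -0.2  3.7] w -0.0001
t 54.68 p [0.4965 0.0116 0.054 ] F [-13.8   0.7   8. ] w 0.0001
t 54.96 p [0.4966 0.0115 0.0535] F [-17.5   0.5  10. ] w 0.0
t 55.23 p [0.4968 0.0112 0.053 ] F [-23.2   0.8  11.8] w 0.0001
t 57.43 p [ 0.42   -0.1196  0.2497] F [0.4 0.5 0.1] w 0.0
['top11']
c front: yaw 0.49 off 1.1mm rms 0.21 n30
c left: yaw -0.05 off -5.9mm rms 0.12 n25
c right: yaw -3.49 off 1.2mm rms 2.39 n30
c backL: yaw -1.79 off 0.3mm rms 0.13 n30
c backR: yaw 0.40 off -0.1mm rms 0.07 n30
t rear: yaw 4.25 off -0.2mm rms 0.16 n30
t left: yaw 3.78 off 1.2mm rms 0.26 n30
t right: yaw 1.19 off 1.5mm rms 0.09 n30
t front: yaw 0.32 off -0.4mm rms 0.16 n30
top11 front (np.float64(-0.74), np.float64(0.509)) back (np.float64(0.86), np.float64(0.6569)) (np.float64(0.33), np.float64(0.6548)) left (np.float64(0.07), np.float64(0.1204)) right (np.float64(0.75), np.float64(-0.0253))
 bayL (np.float64(-0.56), np.float64(0.0498)) bayR (np.float64(-1.57), np.float64(0.0454))
 tower f (np.float64(4.02), np.float64(0.6595)) r (np.float64(1.13), np.float64(0.7071)) L (np.float64(2.03), np.float64(0.0736)) R (np.float64(1.38), np.float64(0.026))
```

The caddy did not move under 23 N and the finger met it at the same x as before, so its back is flat against the tower. Nothing is touching the scene, so I'm handing in.

Run:
```python
from h import *
manip.finish_job()
```

```text
the job is handed in; nothing more can be done
```

The job is handed in, at about 57.5 s on the robot clock. The caddy is turned a quarter turn with its back against the tower, and the speaker stands upright in its bay.

**Caddy:** I pushed it round on the tower's edge, pushed its side about 38 mm to centre it, and seated it from the front. It was only pushed.

**Speaker:** I took it from the gap by its broad faces, set it down on the desk turned 90°, regripped it by its ends and lowered it. The bay floor stopped it at the expected height (TCP 0.088 m), and I released it there.

**Last checks:**
- **Speaker position:** it is about 2–3 mm from the bay's middle along x and centred across.
- **Caddy flatness:** slow off-centre presses of 20–23 N found no slack, so I take the back as flat. The image edges disagreed: they put the tower 1–2° off the caddy, which is close to their own scatter.
- **Other objects:** clock, tape and stapler measured where they started. The mug's fit shifted about 5 mm along y, but its handle was in that fit and the arm never went near it. The case and the teal box were partly hidden by the arm, and I did not re-measure the phone.

**One slip:** on the first try at regripping, a finger came down on the speaker's top and the force reached about 56 N (limit 120 N). The speaker stayed upright; I found it again in the camera and gripped it cleanly. If those 56 N counted as pressing by the gripper's body, they would be over the 40 N limit, but the contact height points to a fingertip.

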